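# Clear the mixer's catch tray and bring its offset lever over the spindle

### The arm

A 7-joint arm with a two-finger parallel gripper is mounted at the origin on a cart in front of the work surface, level with it; the furniture and walls round the work are solid. World frame = base frame: x ahead of the robot, y to its left, z up, the work surface at z = 0. Lengths are in m, angles in rad, forces in N, time in s.
With the tool pointing down it reaches from about 0.4 to 0.9 m from the base axis. Payload 5.5 kg.
Tool frame: the origin (TCP) lies midway between the tips of the shut fingers; the grasp point (between the pads) lies 19 mm behind it (manip.grip_depth is the distance from the TCP to the grasp point, in m); z points along the fingers, x is the direction in which the jaws open and shut, and the axes are right-handed (so a half turn about z gives the same grasp; the last joint's range is limited). The gripper opens to 92 mm and grips with 3 to 60 N. Pads are 19 mm wide; open, the fingers measure 130 mm over their backs; the gripper's body (75 mm by 190 mm) begins 47 mm behind the grasp point.
Start: joints at [1.437, 0.501, -0.427, 1.55, 0.221, 1.138, -0.21], TCP at [0.251, -0.599, 0.227] pointing down, gripper open.
Joint ranges: [-2.88, 2.88], [-0.31, 2.03], [-1.54, 1.56], [0.2, 2.42], [-1.41, 4.55], [0.19, 2.02], [-2.57, 2.57]. Speed limits (rad/s): [2.57, 2.57, 3.14, 3.14, 3.14, 3.14, 3.14].

### API

Orientations are given as a unit quaternion [x, y, z, w].
In Python, from bench import manip, effector, viewer gives the robot as it stands. Calls block until the motion is done:
- manip.move_pose(position, orientation): joint-space move of the TCP to a pose.
- manip.servo_line(position, ori=None, vel=0.15): straight line of the TCP; ori=None keeps the orientation; vel is the mean speed in m/s.
- manip.movej(angles): joint-space move.
- effector.open_jaws() and effector.close(f_grip=None): open the fingers fully, or close them until they stop; f_grip is the grip in N (None keeps the last).
- manip.sleep(seconds).
- manip.solve_ik(position, orientation): joint angles nearest the present ones, or None.
- viewer.get_image(name): name is "scene" or "top" or "wrist"; returns the picture (480x640x3 uint8, red, green, blue); there is no depth.
- viewer.get_calibration(name): a dict with "vfov" (degrees; the focal length in pixels is half the picture's height over the tangent of half this angle, whatever the lens; pixels are square), "cx", "cy" (the principal point, pixels), "eye" and "attitude" of the camera in the world. Camera axes: x right, y down, z forward; pixel columns grow to the right and rows downward; lengths in m; the calibration is good to about 2 mm. The wrist camera is an equidistant fisheye: a pixel r from the principal point sees the ray r / f radians off the axis. A picture is of the moment at which its call begins: read the wrist's pose just before it. get_calibration takes no time and is no camera call; for the wrist camera it gives the pose at the moment of the call.
A pose or a line that the arm cannot do raises manip.PlanningError and nothing moves.
- manip.hand_in(): hands the job in, once; it reports no verdict.
Readings, each from a call of its own:
- manip.current_clock(): time.
- manip.current_q(): joint angles.
- manip.current_joint_velocities(): joint speeds.
- manip.current_tau(): joint torques, N m.
- manip.current_tool_pos(): TCP position.
- manip.current_tcp_rot(): TCP orientation.
- manip.current_force(): force on the tool from outside, world axes, zero at the start.
- manip.current_wrist_torque(): the same for the moment, N m.
- manip.current_finger_gap(): finger opening in m.
Only numpy, scipy, OpenCV 4.12 (cv2) and the standard library are available. Lean on these libraries where they do the work, as an engineer would, in place of code of your own. Each camera call takes 0.05 s, during which the arm holds its last target.

### The job

First collect the two finished tubes (orange and green) from the catch tray of the mixer stand into the small white tray. Then pick up the blue offset lever at its balance point and hold it level and still, without touching the stand, a few centimetres above the spindle, with the hole of its hub straight above the spindle and its steel weight above the black round seat, ready to be lowered. Finish while still holding the lever there, and leave the timer, the beaker, the blue marker and the blue cooling block where they are.

Things in the scene. Friction and masses are not known exactly. Their poses are not given: they have to be found in the camera images.
- stand: Mixer stand, fixed: grey base bar 60 x 232 x 14 mm (x, y, z), origin under its centre, y along the bar, z up. In front of it (its own -x) lies its open dark steel catch tray, 124 x 232 mm (x, y), centre at x = -91 mm, floor 3 mm above the bench, walls 3 mm thick, 13 mm high. The spindle stands at y = +82 mm, the seat at y = -83 mm.
- spindle_tip (a point): Tip of the stand's upright steel spindle (12 mm thick), 50 mm above the bench, the stand's highest point. It stands on a steel collar whose top is 20 mm above the bench.
- seat (a point): Centre of the floor of the stand's black round seat for the lever's weight, 20 mm above the bench; its rim is 48 mm across and 28 mm above the bench. 165 mm from the spindle.
- lever_balance (a point): Balance point (centre of mass) of the loose offset lever, in the middle of its blue bar, 17 mm above its underside; y runs along the bar towards the hub, z up. Bar 16 mm wide, 18 mm tall (8 to 26 mm above the underside), of even width from hub to weight. It lies near the weight, not half-way along. Lever 0.32 to 0.5 kg; lies flat on the bench on hub and weight.
- lever_bore (a point): Centre of the upright 16 mm through hole in the lever's blue hub, at its underside, 118 mm from the balance point. Hub 32 mm across, 34 mm tall. To be held above the spindle.
- lever_weight (a point): Centre of the underside of the lever's upright steel weight (cylinder 32 mm across, 34 mm tall), 47 mm from the balance point on the side away from the hub. To be held above the seat, so the level bar is parallel to the stand's bar.
- tote: Small open white tray, loose on the bench, 72 x 116 x 16 mm (x, y, z); origin under its centre. Walls 2 mm, floor 2 mm. The tubes go in here.
- tube_orange_mid (a point): Middle of the orange 1.5 ml tube, which lies on the floor of the catch tray: 42 mm long along its own y, 13 mm thick at the cap (+y end) and tapering to the closed tip at -y; weighs 12 g. The point lies half-way up, 6.5 mm above the tube's underside.
- tube_green_mid (a point): Middle of the green 1.5 ml tube, same shape and axes as the orange one; also on the floor of the catch tray.
- cooler: Bystander: blue cooling block 62 x 96 x 34 mm, origin under its centre.
- clock: Bystander: white timer 68 x 68 x 20 mm, origin under its centre.
- cup: Bystander: clear beaker 55 mm across, 66 mm tall, origin under its centre.
- felt_pen: Bystander: grey and blue marker 11 x 137 x 13 mm lying along its y, origin under its centre.

How it is judged:
By the outcome, as a careful person would: the job done as asked, in the order asked, and still so for the second after the job is handed in, while the arm keeps its last pose, push and grip.
It also fails if it takes over 72 s, if anything falls off the work surface, if the arm or the gripper's body presses on something with over 40 N, if the wrist force passes 120 N, or if a joint passes its speed limit or range.

## Working session

There is one attempt and no reset: what is moved stays moved. The work goes in short steps, each a Python script; the robot and the scene stay as the last script left them, time stands still between calls to the robot, and variables do not carry over. Pictures are saved under pics/ and viewed, and the job is handed in when it is done.

```bash
ls; mkdir -p pics; python3 - <<'E'
from bench import manip, effector, viewer
import cv2
for n in ("scene","top","wrist"):
    c=viewer.get_calibration(n); print(n,c)
    cv2.imwrite(f"pics/a_{n}.png",viewer.get_image(n)[:,:,::-1])
print(manip.current_clock(),manip.current_tool_pos(),manip.current_tcp_rot(),manip.current_finger_gap(), manip.grip_depth)
E
```

```text
pics
scene {'vfov': 54.64965401196739, 'cx': 319.49837709909684, 'cy': 245.1684455009507, 'eye': array([-0.11264615,  0.66826125,  0.59394032]), 'attitude': array([-0.3379531 ,  0.78709705, -0.47780816,  0.19484687])}
top {'vfov': 47.33239123594109, 'cx': 326.3170744912666, 'cy': 235.9716501256732, 'eye': array([3.88200428e-01, 1.54523479e-04, 1.34804468e+00]), 'attitude': array([-0.69927099,  0.71110188, -0.05798306,  0.04463367])}
wrist {'vfov': 65.70646984690485, 'cx': 320.5517108004539, 'cy': 243.43485511721326, 'eye': array([ 0.3108902 , -0.57343139,  0.383424  ]), 'attitude': array([ 0.82612486, -0.54972322, -0.06919755,  0.10263431])}
0.15 [ 0.25095235 -0.59899976  0.22589442] [ 8.32613609e-01 -5.53853746e-01 -6.35692994e-04 -4.50056996e-04] 0.0919164010934133 0.0188
```

View pics/a_top.png

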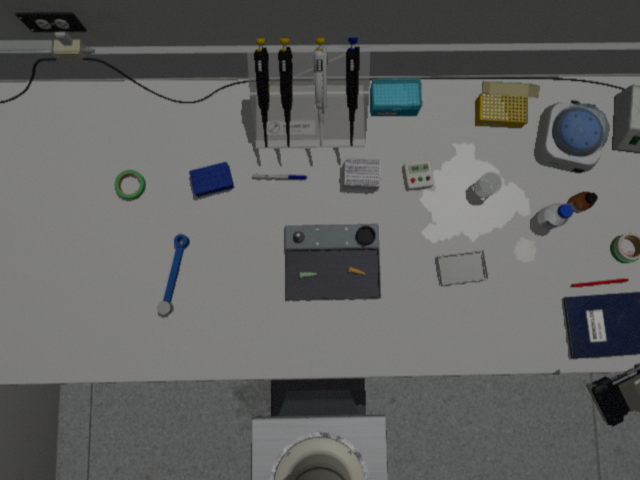

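View pics/a_scene.png

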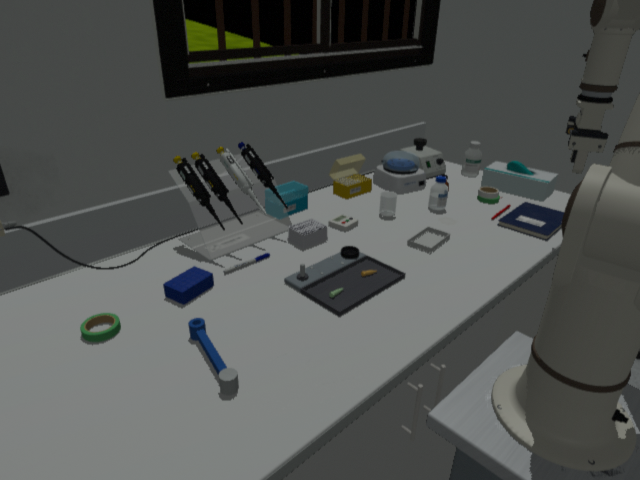

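View pics/a_wrist.png

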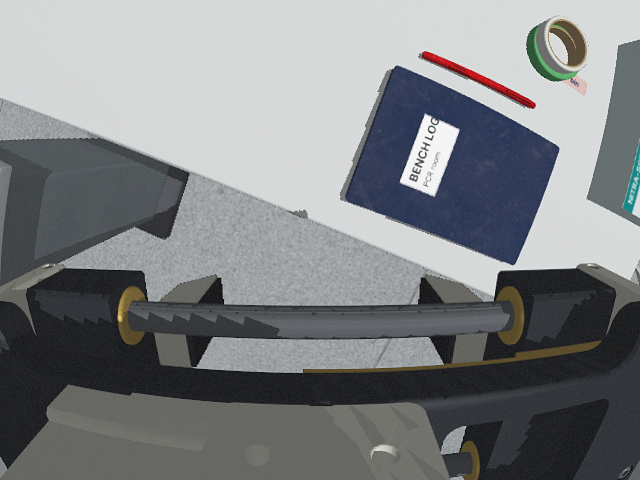

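The top picture shows the stand near (333,260), the green tube at (308,275), the orange tube at (357,271), the white tray at (462,268), and the lever with its hub at (182,241) and weight at (165,308). I'll write helpers and take zoomed crops.

```bash
cat > h.py <<'E'
from bench import manip, effector, viewer
import cv2, numpy as np
from scipy.spatial.transform import Rotation as R
def rays(cal,px,fish):
    px=np.atleast_2d(px).astype(float); f=240/np.tan(np.radians(cal['vfov'])/2)
    d=(px-[cal['cx'],cal['cy']])/f
    if fish:
        th=np.linalg.norm(d,axis=1,keepdims=True); s=np.where(th>1e-9,np.sin(th)/np.maximum(th,1e-9),1)
        v=np.hstack([d*s,np.cos(th)])
    else: v=np.hstack([d,np.ones((len(d),1))]); v/=np.linalg.norm(v,axis=1,keepdims=True)
    return R.from_quat(cal['attitude']).apply(v)
def toplane(cal,px,z,fish=False):
    v=rays(cal,px,fish); e=np.array(cal['eye']); return e+v*((z-e[2])/v[:,2:3])
def proj(cal,P,fish=False):
    f=240/np.tan(np.radians(cal['vfov'])/2)
    c=R.from_quat(cal['attitude']).inv().apply(np.atleast_2d(P)-cal['eye'])
    if fish:
        rr=np.hypot(c[:,0],c[:,1]); th=np.arctan2(rr,c[:,2]); k=f*th/np.maximum(rr,1e-9)
    else: k=f/c[:,2]
    return c[:,:2]*k[:,None]+[cal['cx'],cal['cy']]
def shot(n,name):
    cal=viewer.get_calibration(n); im=viewer.get_image(n)[:,:,::-1].copy()
    cv2.imwrite(f"pics/{name}.png",im); np.save(f"pics/{name}.npy",np.array([cal],dtype=object)); return im,cal
def load(name): return cv2.imread(f"pics/{name}.png"),np.load(f"pics/{name}.npy",allow_pickle=True)[0]
def down(yaw):  # tool z down, tool x (jaw axis) at world angle yaw
    return R.from_matrix(np.array([[np.cos(yaw),np.sin(yaw),0],[np.sin(yaw),-np.cos(yaw),0],[0,0,-1]])).as_quat()
def hue(im,lo,hi,s=90,v=40):
    h=cv2.cvtColor(im,cv2.COLOR_BGR2HSV); return cv2.inRange(h,(lo,s,v),(hi,255,255))
def blobs(m,amin=20):
    cs,_=cv2.findContours(m,cv2.RETR_EXTERNAL,cv2.CHAIN_APPROX_NONE)
    return sorted([c for c in cs if cv2.contourArea(c)>amin],key=cv2.contourArea,reverse=True)
E
python3 - <<'E'
from h import *
im=cv2.imread('pics/a_top.png'); cal=viewer.get_calibration('top')
for n,m,z in (('blue',hue(im,100,125,150,60),.017),('green',hue(im,40,80,60,80),.0095),('orange',hue(im,8,22,120,100),.0095)):
    for c in blobs(m,15):
        r=cv2.minAreaRect(c); print(n,np.round(r[0]),np.round(r[1]),toplane(cal,r[0],z).round(3))
for n,p,z in (('hub',(182,241),.034),('weight',(165,308),.034),('tote',(462,268),.016),('spin',(298,237),.05),('seat',(366,236),.028),('timer',(418,175),.02),('cup',(487,186),.03)):
    print(n,toplane(cal,p,z).round(3))
cv2.imwrite('pics/a_crop.png',cv2.resize(im[150:330,140:380],None,fx=3.2,fy=3.2,interpolation=cv2.INTER_CUBIC))
E
```

```text
blue [210. 178.] [23. 39.] [[0.733 0.259 0.017]]
blue [173. 267.] [12. 67.] [[0.512 0.347 0.017]]
blue [566. 210.] [13. 12.] [[ 0.639 -0.625  0.017]]
blue [297. 177.] [ 2. 16.] [[0.732 0.044 0.017]]
green [129. 183.] [27. 29.] [[0.724 0.463 0.01 ]]
green [307. 274.] [ 4. 15.] [[0.491 0.021 0.01 ]]
green [624. 258.] [22.  6.] [[ 0.517 -0.765  0.01 ]]
orange [356. 270.] [15.  4.] [[ 0.498 -0.098  0.01 ]]
hub [[0.573 0.322 0.034]]
weight [[0.414 0.359 0.034]]
tote [[ 0.498 -0.358  0.016]]
spin [[0.576 0.042 0.05 ]]
seat [[ 0.58  -0.123  0.028]]
timer [[ 0.733 -0.259  0.02 ]]
cup [[ 0.7   -0.427  0.03 ]]
```

View pics/a_crop.png

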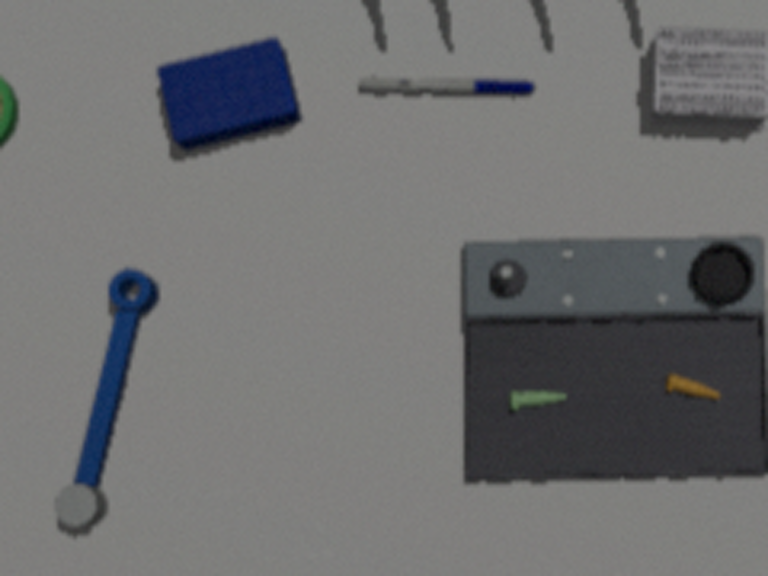

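```bash
python3 - <<'E'
from h import *
manip.move_pose(np.array([.40,-.345,.24]),down(np.radians(-90)))
shot('wrist','b_tote')
manip.move_pose(np.array([.41,-.045,.24]),down(np.radians(-90)))
shot('wrist','b_stand')
print(manip.current_clock())
E
```

```text
2.5333
```

View pics/b_tote.png

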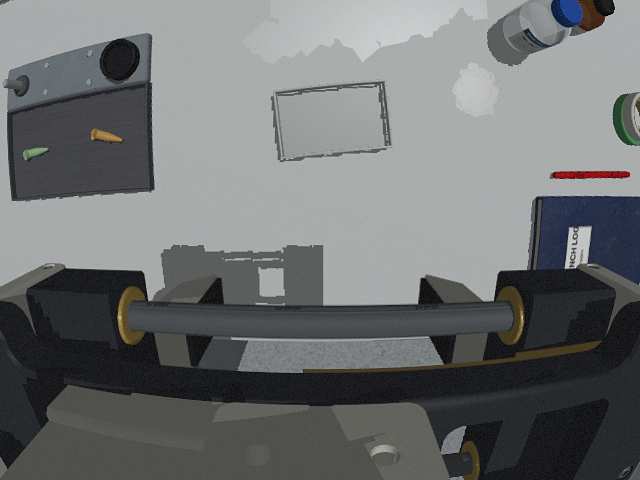

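View pics/b_stand.png

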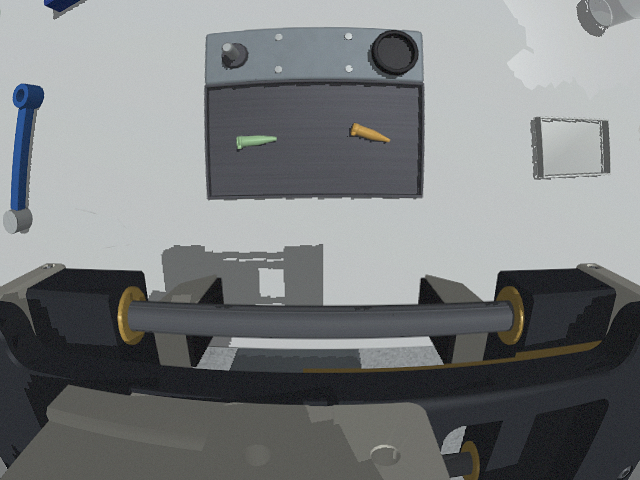

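The wrist views show the tote at about (275–390, 82–160). The stand has its spindle at about (230,50), seat at (394,52), green tube at (257,141) and orange tube at (369,133). Next I measure them.

```bash
python3 - <<'E'
from h import *
im,cal=load('b_stand')
for n,m in (('green',hue(im,40,80,50,80)),('orange',hue(im,8,25,110,100))):
    for c in blobs(m,60):
        mm=np.zeros(m.shape,np.uint8); cv2.drawContours(mm,[c],-1,255,-1)
        yx=np.argwhere(mm>0)[:,::-1]
        P=toplane(cal,yx,.0095,True)[:,:2]; mid=P.mean(0); u=np.linalg.svd(P-mid,full_matrices=False)[2][0]; u*=np.sign(u[1])
        t=(P-mid)@u; w=(P-mid)@[-u[1],u[0]]; a,b=t.min(),t.max()
        print(n,len(P),'mid',(mid+u*(a+b)/2).round(4),'len',(b-a).round(4),'axisdeg',np.degrees(np.arctan2(u[1],u[0])).round(1),'w cap/tip',np.ptp(w[t>b-.006]).round(4),np.ptp(w[t<a+.006]).round(4))
a=cv2.resize(im[20:210,195:435],None,fx=3.3,fy=3.1,interpolation=cv2.INTER_CUBIC); cv2.imwrite('pics/b_c1.png',a)
im,cal=load('b_tote')
a=cv2.resize(im[70:175,260:405],None,fx=5,fy=5,interpolation=cv2.INTER_CUBIC); cv2.imwrite('pics/b_c2.png',a)
E
```

```text
green 325 mid [0.4884 0.021 ] len 0.0425 axisdeg 94.1 w cap/tip 0.012 0.0036
orange 478 mid [0.2844 0.2045] len 0.0815 axisdeg 164.0 w cap/tip 0.0109 0.0114
orange 320 mid [ 0.4943 -0.0983] len 0.0409 axisdeg 72.4 w cap/tip 0.013 0.0044
```

View pics/b_c1.png

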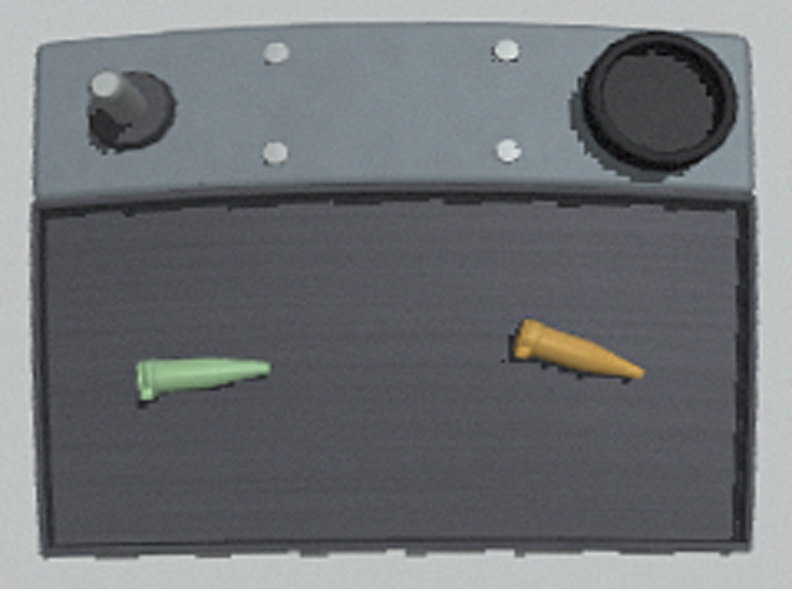

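View pics/b_c2.png

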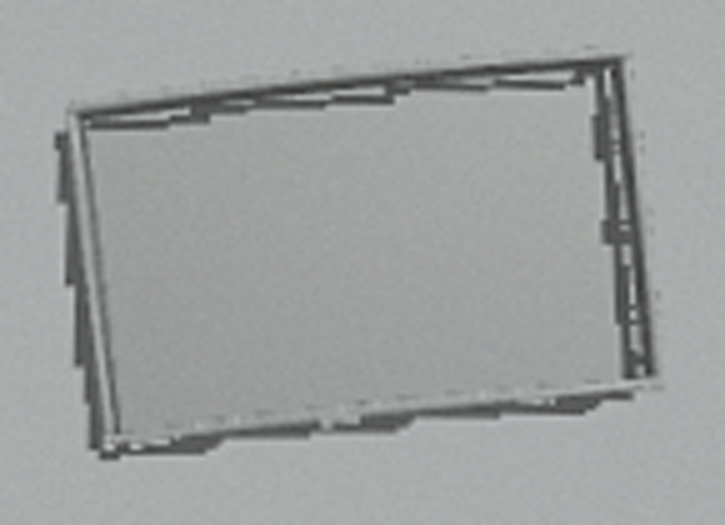

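```bash
python3 - <<'E'
from h import *
im,cal=load('b_stand')
s=toplane(cal,(226.5,47.1),.05,True)[0]; w=toplane(cal,(395.3,52.6),.028,True)[0]
d=(s-w)[:2]; print('spindle',s,'seat',w,np.linalg.norm(d),'stand yaw',np.degrees(np.arctan2(d[1],d[0]))-90)
c=toplane(cal,[(207.1,34.5),(421.7,31.9),(422.3,197.4),(207.7,198.4)],.0135,True); print(c.round(4),c.mean(0), np.linalg.norm(c-np.roll(c,1,0),axis=1))
im,cal=load('b_tote')
c=toplane(cal,np.array([(70,112),(628,57),(658,380),(108,442)])/5+[260,70],.016,True); print('tote',c.round(4),c.mean(0),np.linalg.norm(c-np.roll(c,1,0),axis=1)); u=c[0]-c[1]+c[3]-c[2]; print(np.degrees(np.arctan2(u[1],u[0])))
top=viewer.get_calibration('top')
print('top check spin/seat',toplane(top,(140+506/3.2,150+270/3.2),.05),toplane(top,(140+721/3.2,150+274/3.2),.028))
E
```

```text
spindle [0.57993529 0.04267191 0.05      ] seat [ 0.57846871 -0.12138082  0.028     ] 0.16405928516155155 stand yaw -0.5121908024927677
[[ 0.6079  0.0741  0.0135]
 [ 0.6088 -0.1538  0.0135]
 [ 0.4285 -0.1546  0.0135]
 [ 0.4283  0.0748  0.0135]] [ 0.51837865 -0.03990498  0.0135    ] [0.17961161 0.22784666 0.18038265 0.22940761]
tote [[ 0.5261 -0.2991  0.016 ]
 [ 0.5385 -0.413   0.016 ]
 [ 0.4708 -0.4193  0.016 ]
 [ 0.4574 -0.3065  0.016 ]] [ 0.49820684 -0.35948892  0.016     ] [0.06918165 0.11455138 0.06800471 0.11362793]
96.49749813502301
top check spin/seat [[0.5827991  0.04130669 0.05      ]] [[ 0.58048652 -0.12175396  0.028     ]]
```

```bash
python3 - <<'E'
from h import *
o=down(np.radians(-45)); c=np.array([.4885,-.0945,.09])
manip.move_pose(c,o); manip.servo_line(np.array([*c[:2],.0048]),vel=.12)
print(manip.current_tool_pos(),manip.current_force())
shot('wrist','c0')
effector.close(12); print(manip.current_finger_gap(),manip.current_force())
manip.servo_line(c,vel=.15); print(manip.current_finger_gap()); shot('wrist','c1'); print(manip.current_clock())
E
```

```text
[ 0.48920305 -0.09446195  0.00552751] [ 0.69620594  0.21313465 -0.15681131]
0.010840808540114582 [0.34271752 0.06149586 1.40637012]
0.011008111735192694
6.175
```

View pics/c0.png

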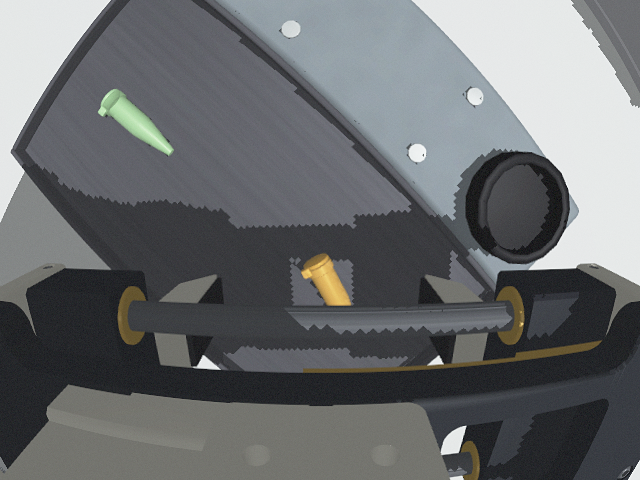

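View pics/c1.png

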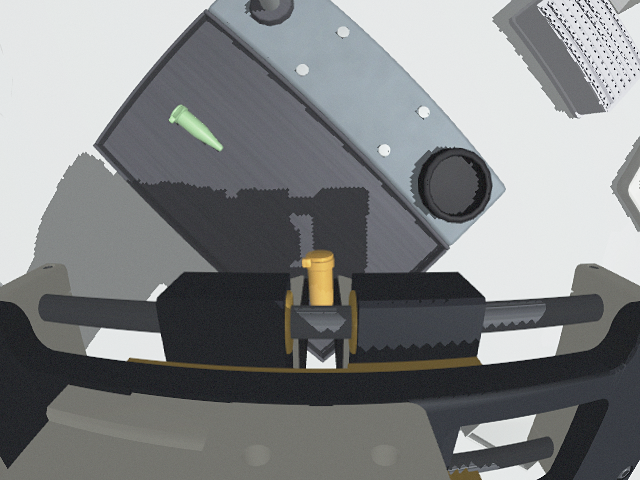

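The orange tube is gripped, with its cap at (320,258) and squared to the pads. Next it goes in the tote.

```bash
python3 - <<'E'
from h import *
a=np.radians(96.5); u=np.array([np.cos(a),np.sin(a)]); o=down(a-np.pi)
p=np.array([.4982,-.3595])-u*.027
manip.move_pose(np.array([*p,.10]),o); manip.servo_line(np.array([*p,.0195]),vel=.1)
manip.sleep(.2); print(manip.current_tool_pos(),manip.current_finger_gap())
effector.open_jaws(); manip.sleep(.2); manip.servo_line(np.array([*p,.10]),vel=.2)
shot('wrist','d1')
o=down(np.radians(45)); c=np.array([.486,.015,.09])
manip.move_pose(c,o); shot('wrist','d2'); print(manip.current_clock())
E
```

```text
[ 0.50170363 -0.38676809  0.02033071] 0.011013640192008636
12.1333
```

View pics/d1.png

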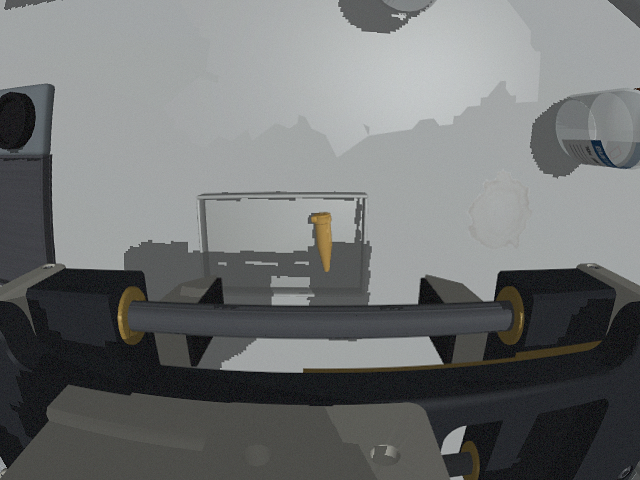

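View pics/d2.png

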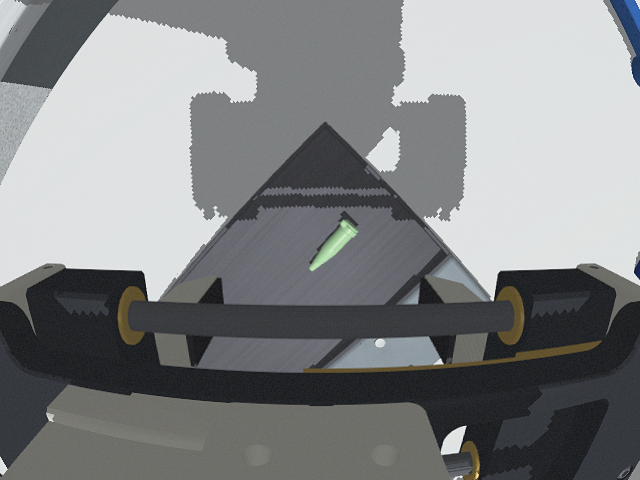

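The orange tube lies in the tote at (322,240). The green tube is under the open jaws at (333,245). Before descending I check the wall clearance of the fingers.

```bash
python3 - <<'E'
from h import *
im,cal=load('d2'); c=blobs(hue(im,40,80,50,80),60)[0]
mm=np.zeros(im.shape[:2],np.uint8); cv2.drawContours(mm,[c],-1,255,-1)
P=toplane(cal,np.argwhere(mm>0)[:,::-1],.0095,True)[:,:2]; m=P.mean(0);u=np.linalg.svd(P-m,full_matrices=False)[2][0]; u*=np.sign(u[1]);t=(P-m)@u
print('green',m+u*(t.min()+t.max())/2,np.degrees(np.arctan2(u[1],u[0])),np.ptp(t))
# tray corner at image (326,123), top z .013
print('corner',toplane(cal,(326,123),.013,True))
o=down(np.radians(45)); c=np.array([.4865,.0145,.09])
manip.move_pose(c,o); manip.servo_line(np.array([*c[:2],.0045]),vel=.12)
print(manip.current_tool_pos(),manip.current_force())
effector.close(12); print(manip.current_finger_gap(),manip.current_force())
manip.servo_line(c,vel=.15); print(manip.current_finger_gap()); shot('wrist','e1'); print(manip.current_clock())
E
```

```text
green [0.48817748 0.02142109] 93.46881716201175 0.0412130695367717
corner [[0.42898329 0.07587639 0.013     ]]
[0.48651421 0.01478906 0.00434898] [ 0.29483073 -0.30237451 -0.28573322]
0.011070158927580637 [-0.03139423  0.35356126  0.17883865]
0.010853928214982534
15.2417
```

View pics/e1.png

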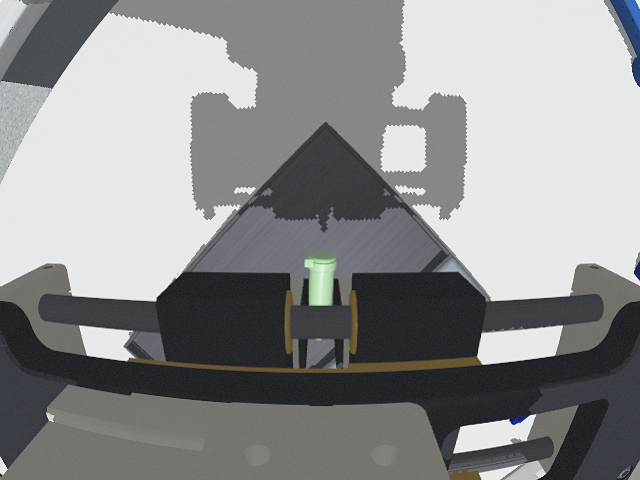

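The green tube is held, with its cap at (320,262). Next I place it and go to look at the lever.

```bash
python3 - <<'E'
from h import *
a=np.radians(96.5); u=np.array([np.cos(a),np.sin(a)]); o=down(a-np.pi)
p=np.array([.4982,-.3595])+u*.027
manip.move_pose(np.array([*p,.10]),o); manip.servo_line(np.array([*p,.020]),vel=.1)
manip.sleep(.2); print(manip.current_tool_pos(),manip.current_finger_gap())
effector.open_jaws(); manip.sleep(.2); manip.servo_line(np.array([*p,.10]),vel=.2)
shot('wrist','f1')
manip.move_pose(np.array([.37,.36,.22]),down(np.radians(-103))); shot('wrist','f2'); shot('top','f3');print(manip.current_clock())
E
```

```text
[ 0.4956585  -0.33305432  0.02080159] 0.010657608327439786
22.4667
```

View pics/f1.png

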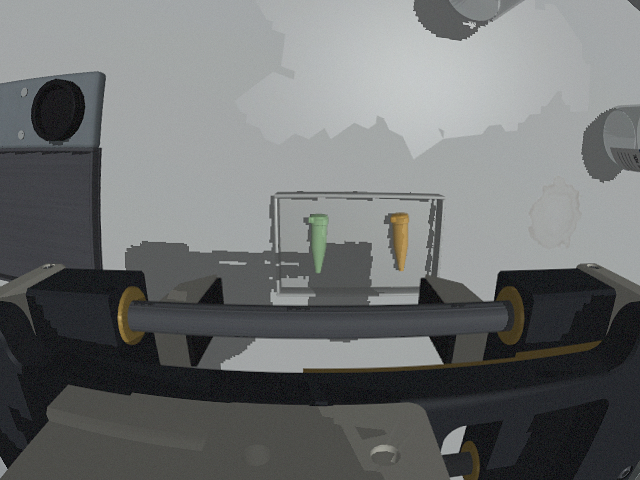

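View pics/f2.png

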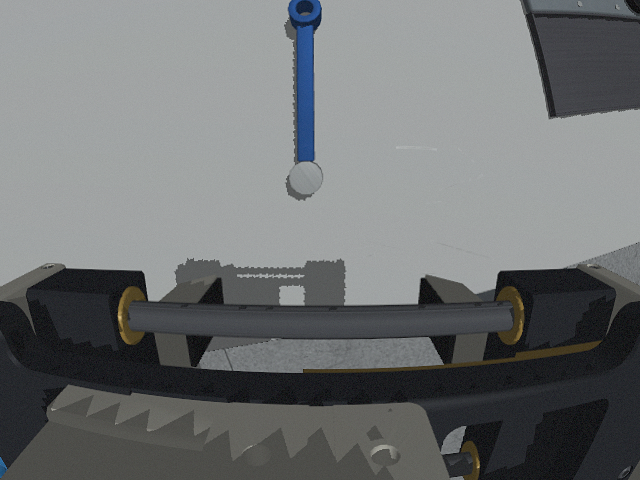

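Both tubes lie in the tote, green at (318,243) and orange at (400,240). In the lever view the hub top is at (305,13) and the weight top at (306,178). Now I measure those.

```bash
python3 - <<'E'
from h import *
im,cal=load('f2')
cv2.imwrite('pics/f2c.png',cv2.resize(im[0:205,260:350],None,fx=6,fy=2.9,interpolation=cv2.INTER_CUBIC)[:600])
m=hue(im,100,125,150,60); c=blobs(m)[0]
mm=np.zeros(m.shape,np.uint8); cv2.drawContours(mm,[c],-1,255,-1)
for r in (40,80,120,150):
    x=np.where(mm[r]>0)[0]; print(r,x.min(),x.max(),toplane(cal,[((x.min()+x.max())/2,r)],.026,True)[0].round(4))
g=cv2.cvtColor(im,cv2.COLOR_BGR2HSV)[150:205,280:335]
print('px val',g[28,26],g[28,0])
E
```

```text
40 297 312 [0.5431 0.3347 0.026 ]
80 297 312 [0.5038 0.3437 0.026 ]
120 298 313 [0.466  0.3515 0.026 ]
150 298 313 [0.4383 0.358  0.026 ]
px val [ 94  12 145] [ 75   3 162]
```

View pics/f2c.png

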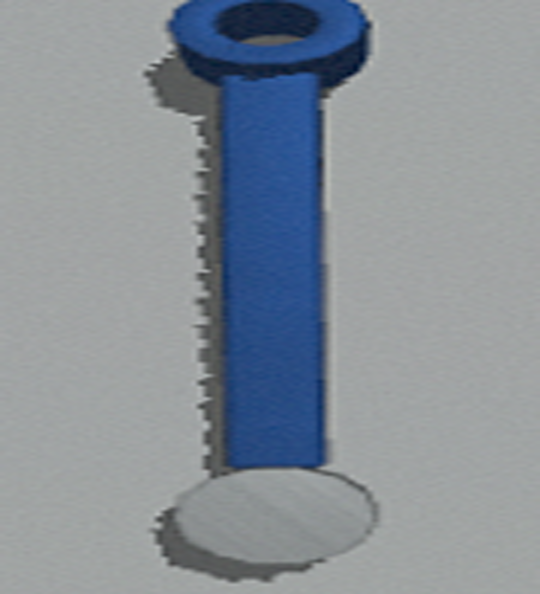

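```bash
python3 - <<'E'
from h import *
im,cal=load('f2')
W=toplane(cal,(305.8,178),.034,True)[0]; H=toplane(cal,(304.8,7.8),.034,True)[0]
d=(H-W)[:2]; print(W,H,np.linalg.norm(d),np.degrees(np.arctan2(d[1],d[0])))
im3,c3=load('f3')
m=hue(im3,100,125,150,60)
for c in blobs(m,15)[:3]: print(cv2.minAreaRect(c), toplane(c3,cv2.minAreaRect(c)[0],.026))
print('proj W,H in top',proj(c3,[W,H]))
cv2.imwrite('pics/f3c.png',cv2.resize(im3[220:330,130:220],None,fx=6,fy=5.4,interpolation=cv2.INTER_CUBIC))
E
```

```text
[0.41290683 0.36342964 0.034     ] [0.57331085 0.32717975 0.034     ] 0.1644490935119803 -12.734424947608273
((210.50003051757812, 178.0), (23.525955200195312, 38.80569839477539), 75.96376037597656) [[0.73047845 0.25675875 0.026     ]]
((172.691650390625, 267.33489990234375), (11.807755470275879, 67.29605865478516), 16.07357406616211) [[0.5108055  0.34471006 0.026     ]]
((565.7692260742188, 210.15382385253906), (12.75810432434082, 12.203404426574707), 56.3099365234375) [[ 0.63683043 -0.62087185  0.026     ]]
proj W,H in top [[162.93249933 308.42581394]
 [179.72270291 241.05707281]]
```

View pics/f3c.png

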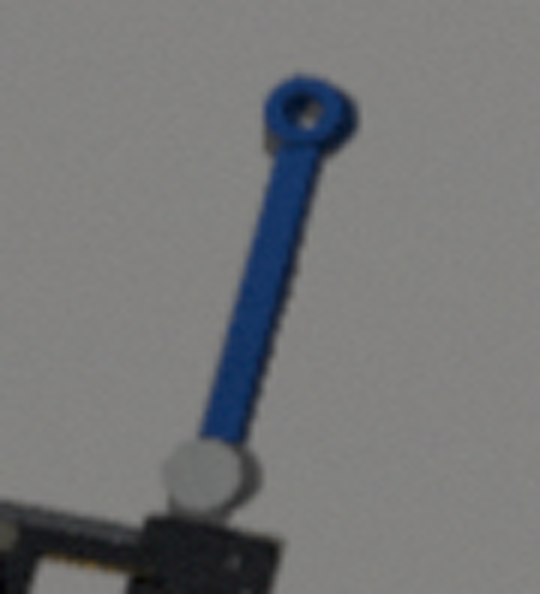

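```bash
python3 - <<'E'
from h import *
o=down(np.radians(-102.6)); b=np.array([.4587,.3530])
manip.move_pose(np.array([*b,.09]),o); manip.servo_line(np.array([*b,.0035]),vel=.1)
print(manip.current_tool_pos(),manip.current_force())
effector.close(50); print(manip.current_finger_gap(),manip.current_force())
manip.sleep(.1); t0=manip.current_wrist_torque(); f0=manip.current_force()
manip.servo_line(np.array([*b,.0435]),vel=.08); manip.sleep(.4)
print(manip.current_finger_gap(),manip.current_force()-f0,manip.current_wrist_torque()-t0, manip.current_tool_pos(),manip.current_tcp_rot()); shot('wrist','g1'); shot('scene','g2'); print(manip.current_clock())
E
```

```text
[0.45925192 0.353348   0.00407942] [ 0.61163528 -0.76577163  0.32564849]
0.015575415067733724 [-0.06409772  0.99541946  1.29912359]
0.015527729198344265 [-0.10290307 -0.24955311 -3.12167788] [-0.14557928  0.06090568  0.03919423] [0.45853874 0.35282519 0.04312803] [-6.25237047e-01  7.80434837e-01 -4.40222704e-05 -3.13386356e-04]
26.575
```

View pics/g1.png

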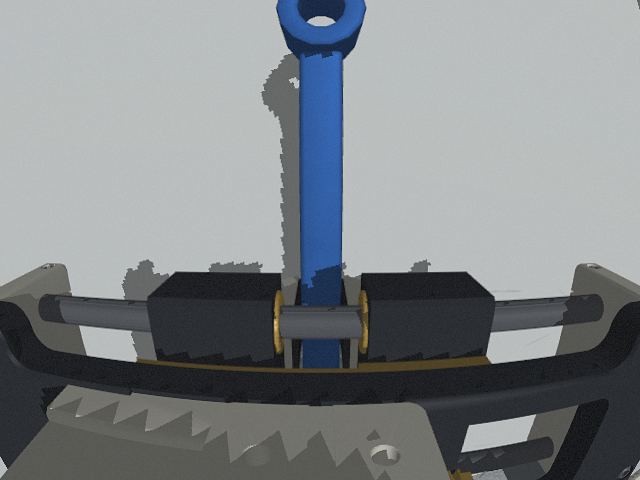

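View pics/g2.png

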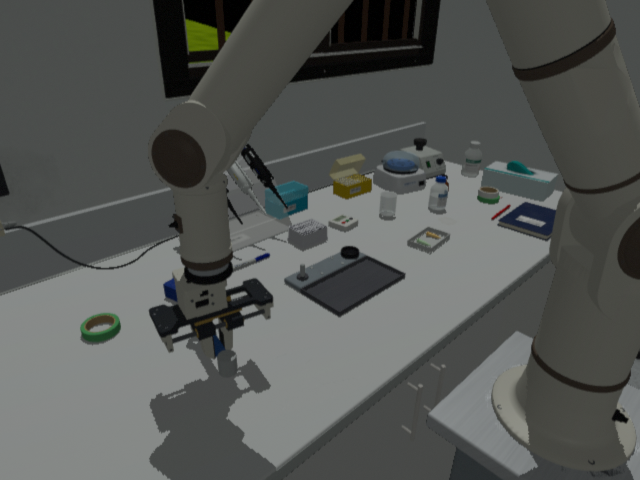

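The lever is lifted, with its bar central between the pads at x≈321 and its hub at (321,10). I zoom in on the hub to check for tilt.

```bash
python3 - <<'E'
from h import *
im,cal=load('g1')
cv2.imwrite('pics/g1c.png',cv2.resize(im[0:80,260:380],None,fx=6,fy=6,interpolation=cv2.INTER_CUBIC))
a=np.radians(-12.6);u=np.array([np.cos(a),np.sin(a)]);B=np.array([.4587,.3530])
for z in (.0695,.0735,.0775):
    th=np.linspace(0,6.28,9)[:-1]; e=np.c_[B+u*.118+.008*np.c_[np.cos(th),np.sin(th)],np.full(8,z)]
    print(z,'bore',proj(cal,[[*(B+u*.118),z]],True).round(1), 'rim near edge',proj(cal,[[*(B+u*.110),z]],True).round(1),'hub near edge',proj(cal,[[*(B+u*.102),z]],True).round(1),'hub bottom near',proj(cal,[[*(B+u*.102),z-.034]],True).round(1))
E
```

```text
0.0695 bore [[320.3   8.2]] rim near edge [[320.3  28. ]] hub near edge [[320.3  48.7]] hub bottom near [[320.3  69. ]]
0.0735 bore [[320.3   4.1]] rim near edge [[320.3  24.5]] hub near edge [[320.3  45.6]] hub bottom near [[320.3  67. ]]
0.0775 bore [[ 3.203e+02 -1.000e-01]] rim near edge [[320.3  20.7]] hub near edge [[320.3  42.4]] hub bottom near [[320.3  64.9]]
```

View pics/g1c.png

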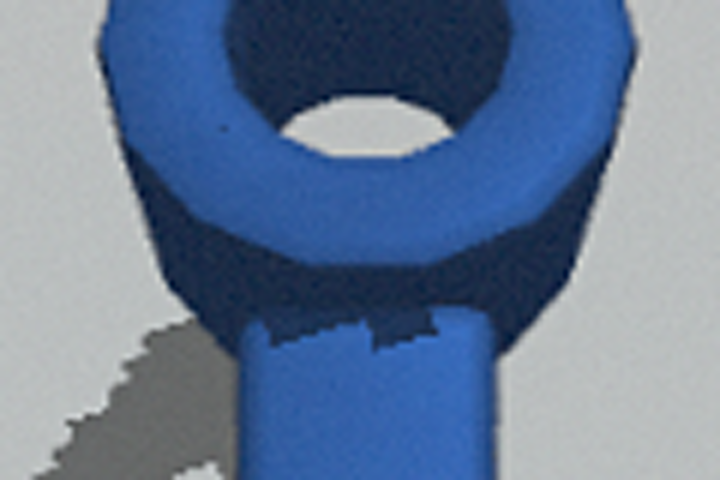

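The hub rim is at rows 26 and 44, against 24.5 and 45.6 expected, so the lever is level to about 1 mm at the hub. Next I carry it to the stand.

```bash
python3 - <<'E'
from h import *
p=manip.current_tool_pos()
manip.servo_line(np.array([p[0],p[1],.15]),vel=.12)
o=down(np.radians(-0.3)); t=np.array([.5794,-.0755])
P0=np.array([.459,.353]);q=manip.solve_ik(np.array([*t,.15]),o); print(q)
mid=np.array([.52,.14,.15]); manip.servo_line(mid,ori=down(np.radians(-51)),vel=.15)
manip.servo_line(np.array([*t,.15]),ori=o,vel=.15)
manip.sleep(.3); shot('wrist','i1'); shot('top','i2'); shot('scene','i3'); print(manip.current_tool_pos(),manip.current_tcp_rot(),manip.current_finger_gap(),manip.current_clock())
E
```

```text
[ 0.03235721  0.43647369  0.0653026   1.80293474 -0.03513291  0.90330124
  0.10807012]
[ 0.57941893 -0.07537188  0.15002289] [ 9.99996809e-01 -2.52628442e-03  1.59774160e-05 -3.31534191e-06] 0.015772145695647572 31.3333
```

View pics/i1.png

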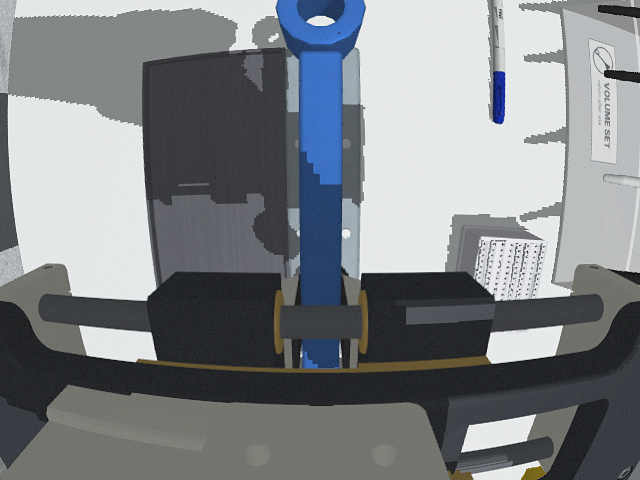

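View pics/i2.png

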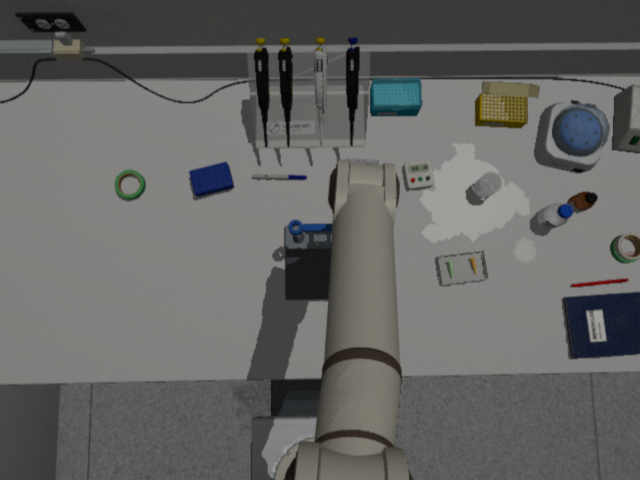

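View pics/i3.png

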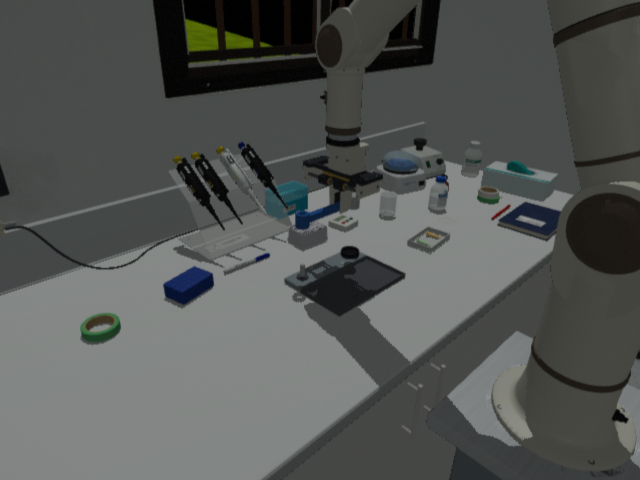

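The lever hangs over the stand at a TCP height of 0.15 m, with its hub at (296,229) in the top view. I lower it to hover height and check the alignment.

```bash
python3 - <<'E'
from h import *
p=manip.current_tool_pos()
manip.servo_line(np.array([.5794,-.0755,.0835]),vel=.08); manip.sleep(.4)
shot('wrist','j1'); im,_=shot('top','j2'); im3,_=shot('scene','j3'); print(manip.current_tool_pos(),manip.current_finger_gap(),manip.current_clock())
cv2.imwrite('pics/j2c.png',cv2.resize(im[205:310,270:400],None,fx=6,fy=5.5,interpolation=cv2.INTER_CUBIC))
cv2.imwrite('pics/j3c.png',cv2.resize(im3[160:320,260:440],None,fx=4.2,fy=3.7,interpolation=cv2.INTER_CUBIC))
E
```

```text
[ 0.57940167 -0.07546929  0.08354822] 0.015841114770528256 32.8667
```

View pics/j1.png

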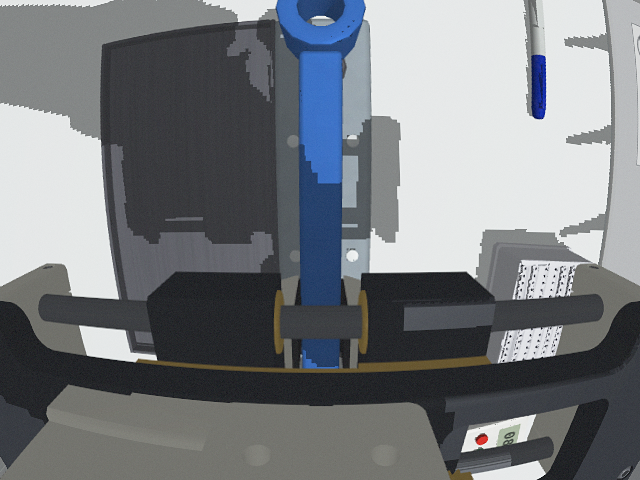

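View pics/j2c.png

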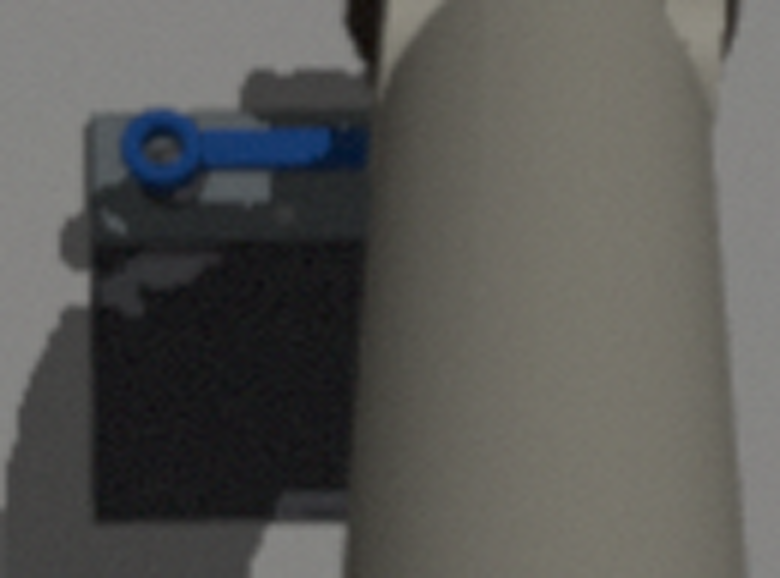

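View pics/j3c.png

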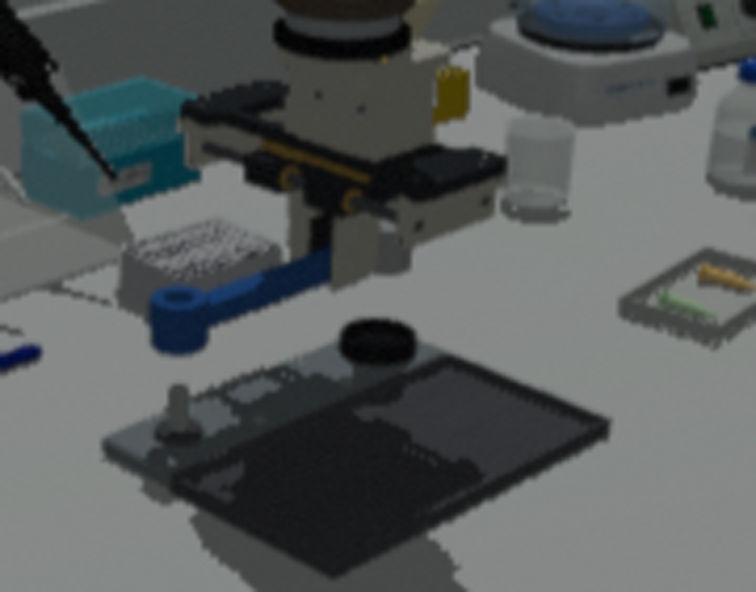

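```bash
python3 - <<'E'
from h import *
top=viewer.get_calibration('top'); sc=viewer.get_calibration('scene')
im,cal=load('j1'); imb,calb=load('b_stand')
print('tip top',toplane(top,(298.1,234.4),.05),'hub top-cam',toplane(top,(296.8,232.1),.114))
print('scene tip',toplane(sc,(302.4,264.6),.05),'hub',toplane(sc,(302.9,241.6),.114))
def bolts(im,cal,rng,fish=True):
    g=cv2.cvtColor(im,cv2.COLOR_BGR2GRAY)
    return toplane(cal,rng,.0145,True).round(4)
print('bolts j1',bolts(im,cal,[(293,141),(352.5,141),(295,256),(352.5,256)]))
print('bolts b',bolts(imb,calb,np.array([(276,53),(275,152),(507,50),(509,151)])/[3.3,3.1]+[195,20]))
cv2.imwrite('pics/j1c.png',cv2.resize(im[0:280,260:390],None,fx=4,fy=2.1,interpolation=cv2.INTER_CUBIC))
cv2.imwrite('pics/j1d.png',cv2.resize(im[0:80,260:380],None,fx=6,fy=6,interpolation=cv2.INTER_CUBIC))
for z in (.112,.114,.116):
    print(z,[proj(cal,[[.5794+k*.0052,-.0755+k,z]],True).round(1)[0] for k in (.118,.110,.102)])
E
```

```text
tip top [[0.58273949 0.04136715 0.05      ]] hub top-cam [[0.57849082 0.0422379  0.114     ]]
scene tip [[0.57753309 0.04267148 0.05      ]] hub [[0.57116757 0.04685178 0.114     ]]
bolts j1 [[ 0.5626 -0.0031  0.0145]
 [ 0.5985 -0.0032  0.0145]
 [ 0.5625 -0.0752  0.0145]
 [ 0.5992 -0.0754  0.0145]]
bolts b [[ 0.5981 -0.0034  0.0145]
 [ 0.5626 -0.0034  0.0145]
 [ 0.5985 -0.0756  0.0145]
 [ 0.5623 -0.0759  0.0145]]
0.112 [array([322.4,   9.3]), array([322.4,  29.6]), array([322.4,  50.5])]
0.114 [array([322.4,   7.3]), array([322.4,  27.8]), array([322.5,  49. ])]
0.116 [array([322.5,   5.3]), array([322.5,  26. ]), array([322.5,  47.5])]
```

View pics/j1c.png

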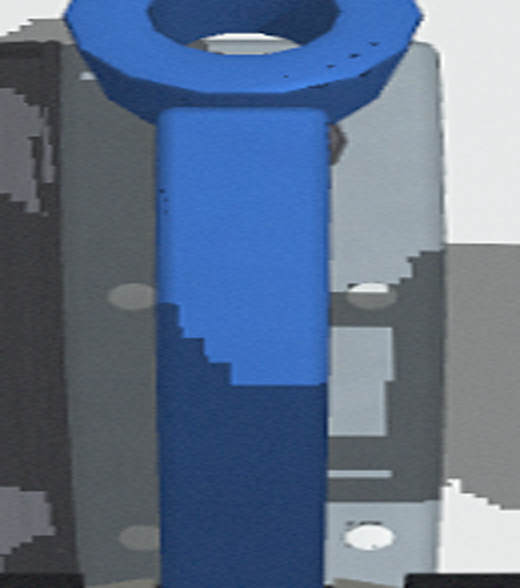

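View pics/j1d.png

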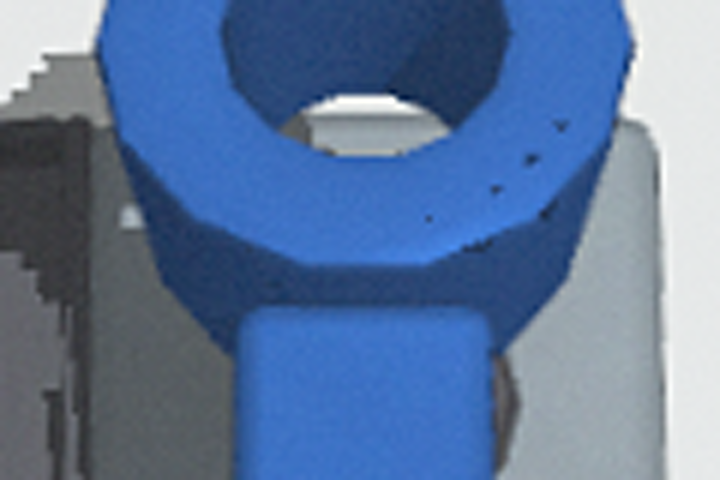

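```bash
python3 - <<'E'
from h import *
top=viewer.get_calibration('top'); sc=viewer.get_calibration('scene')
a=cv2.imread('pics/a_top.png'); j,_=load('j2'); s0=cv2.imread('pics/a_scene.png'); s1,_=load('j3')
def up(im,x0,y0,x1,y1,k,name):
    cv2.imwrite(f'pics/{name}.png',np.clip(cv2.resize(im[y0:y1,x0:x1],None,fx=k,fy=k,interpolation=cv2.INTER_NEAREST).astype(int)*2,0,255))
up(a,284,222,324,250,18,'k1'); up(j,284,222,324,250,18,'k2'); up(s1,285,220,325,285,9,'k3')
# blue hub mask in top: pixels left of bar
for nm,im,c,x0,y0,x1,y1 in (('top',j,top,288,222,304,242),('scene',s1,sc,293,233,311,260)):
    m=hue(im,100,130,120,30)[y0:y1,x0:x1]; ys,xs=np.where(m>0); print(nm,'hub bbox',xs.min()+x0,xs.max()+x0,ys.min()+y0,ys.max()+y0)
# prediction of hub top circle for assumed pose
for nm,c in (('top',top),('scene',sc)):
    th=np.linspace(0,2*np.pi,73)
    for z,l in ((.114,'top'),(.08,'bot')):
        p=proj(c,np.c_[.5800+.016*np.cos(th),.0425+.016*np.sin(th),np.full(73,z)]); print(nm,l,p.min(0).round(1),p.max(0).round(1))
    print(nm,'tip',proj(c,[[.5805,.0425,.05]]).round(1))
E
```

```text
top hub bbox 290 303 225 240
scene hub bbox 296 310 237 254
top top [289.6 224.5] [303.7 238.4]
top bot [290.4 226.9] [304.  240.4]
top tip [[297.6 235.3]]
scene top [294.6 236.5] [308.8 243. ]
scene bot [294.7 249.5] [308.7 256.3]
scene tip [[301.6 264.1]][ WARN:0@0.185] global loadsave.cpp:1063 imwrite_ Unsupported depth image for selected encoder is fallbacked to CV_8U.
```

View pics/k1.png

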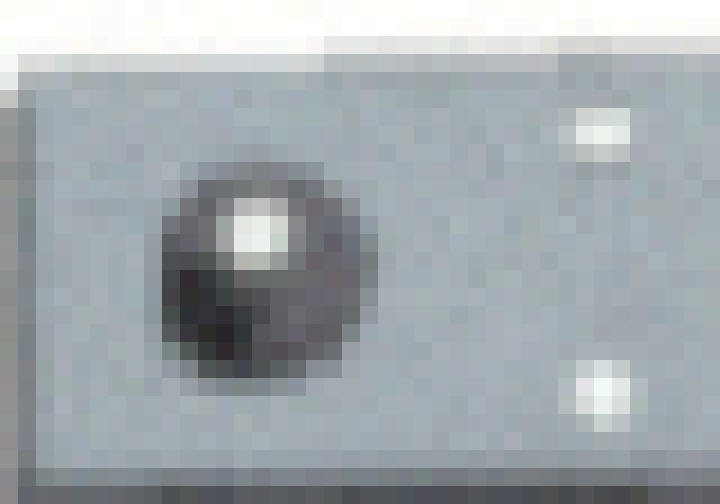

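View pics/k2.png

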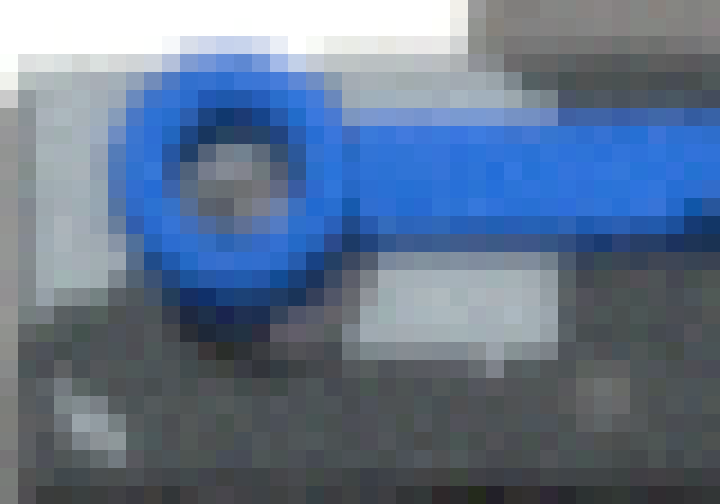

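View pics/k3.png

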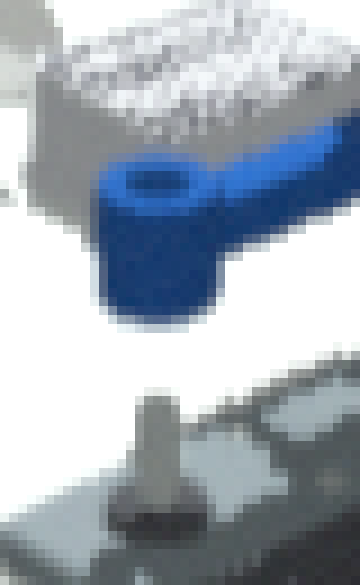

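After removing shared camera bias, both the top and wrist views say the hub needs about +0.9 mm in x. y and height agree with the scene view to within 1 mm. I nudge, check stillness and hand in.

```bash
python3 - <<'E'
from h import *
manip.servo_line(np.array([.5803,-.0757,.0835]),ori=down(np.radians(-0.2)),vel=.02); manip.sleep(.8)
print(manip.current_tool_pos(),manip.current_tcp_rot(),np.abs(manip.current_joint_velocities()).max(),manip.current_finger_gap(),manip.current_force(),manip.current_clock())
im,_=shot('top','l1'); s,_=shot('scene','l2'); shot('wrist','l3')
a=cv2.resize(im[205:300,270:510],None,fx=3.3,fy=3); b=cv2.resize(s[160:300,260:470],(792,300)); cv2.imwrite('pics/l4.png',np.vstack([a,b]))
print(np.abs(cv2.imread('pics/j1.png')[:80,260:380].astype(int)-cv2.imread('pics/l3.png')[:80,260:380]).mean())
E
```

```text
[ 0.5803294  -0.07568683  0.08351374] [ 9.99998518e-01 -1.72158753e-03  2.23138886e-05  1.22394838e-06] 0.0017924176378414079 0.015634682580322485 [ 0.1260388  -0.37950649 -4.62024201] 33.9167
4.137777777777778
```

View pics/l4.png

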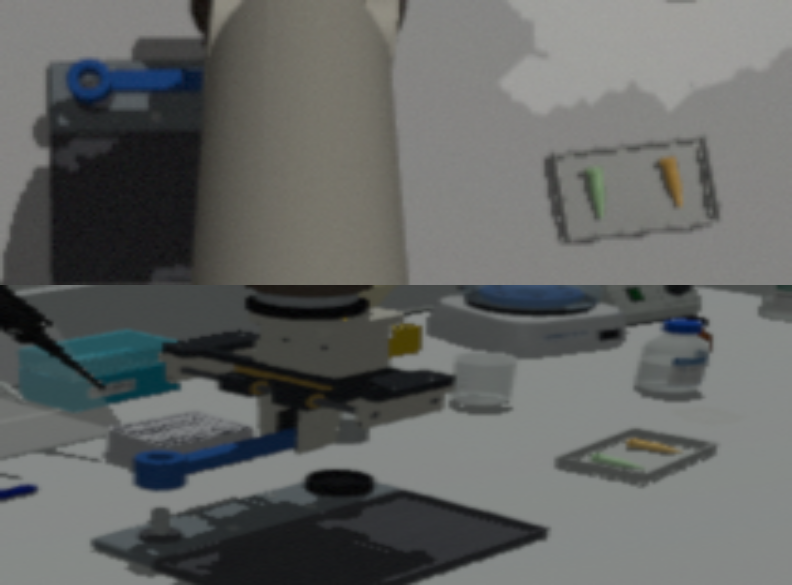

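The last view shows the lever held with its hub over the spindle (about (88,82) in the upper half), and both tubes in the tote. The arm is still, so I hand in.

```bash
python3 - <<'E'
from h import *
manip.hand_in(); print(manip.current_clock())
E
```

```text
the job is handed in; nothing more can be done
the job is handed in; nothing more can be done
```

The job is handed in at about 34 s on the robot's clock, with the lever still held above the stand.

- **Tubes:** I moved the orange tube, then the green one, from the catch tray into the white tray. The last top and scene pictures show both lying inside it.
- **Lever:** I gripped it at its balance point with 50 N. It hangs about 30 mm above the spindle tip, with the hub over the spindle and the weight towards the seat.
- **Last checks:** The arm was still and the grip steady at a 15.6 mm opening. The wrist carried about 4.6 N, which fits the lever's weight.
- **Alignment:** The top and wrist views agreed on a hub offset of about 1 mm, which I corrected with a last nudge. I did not measure the offset again afterwards.
- **Level:** It looked level to about 1–2 mm at the hub, judged from the pictures.
- **Not fully confirmed:** The arm hid the weight from above, so its position over the seat follows from the lever's length and the stand's direction. My readings of that direction differed by up to about 1°. My first rough scene-camera reading put the hub about 6 mm off, but a closer pixel measurement brought it within 1 mm.
- **Bystanders:** I never went near the timer, beaker, marker or cooling block. I did not measure their positions again.

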